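# Isolate a terminal box and offer up its cover plate

### The arm

A 6-joint arm with a two-finger parallel gripper is mounted at the origin on a cart in front of the work surface, level with it; the furniture and walls round the work are solid. World frame = base frame: x ahead of the robot, y to its left, z up, the work surface at z = 0. Lengths are in m, angles in rad, forces in N, time in s.
With the tool pointing down it reaches from about 0.3 to 0.85 m from the base axis. Payload 5.4 kg.
Tool frame: the origin (TCP) lies at the very end of the fingers, on their centre line; the grasp point (between the pads) lies 19 mm behind it (ctrl.hold_point_z is the z of the grasp point in the tool frame, in m); z points along the fingers, y is the line along which they close (so a half turn about z gives the same grasp; the last joint's range is limited). The gripper opens to 85 mm and grips with 20 to 120 N. Pads are 22 mm wide; open, the fingers measure 114 mm over their backs; the gripper's body (76 mm by 85 mm) begins 54 mm behind the grasp point. The pads swing forward as they close: fully open they stand 13 mm farther back than shut.
Start: joints at [-1.39, 0.158, 1.597, -0, 1.386, -0.21], TCP at [0.219, -0.532, 0.231] pointing down, gripper open.
Joint ranges: [-2.91, 2.91], [-0.94, 2.29], [0.18, 2.7], [-1.29, 4.43], [0.17, 2.64], [-3, 3]. Speed limits (rad/s): [2.57, 2.57, 3.14, 3.14, 3.14, 3.14].

### API

Orientations are given as [roll, pitch, yaw] about the fixed x, y, z axes, in that order (R = Rz(yaw) Ry(pitch) Rx(roll)).
In Python, from workcell import ctrl, capture gives the robot as it stands.
- The arm moves only by the tool carry_out, never from a script. Its argument "targets" is a list that holds one entry, the list of rows, each a list of 7 numbers: the turn, a rotation vector about the tool's x, y, z in shares of 180 degrees (1.0 is 180 degrees), then the shift along the tool's x, y, z in a scale on which 1.0 is 500 mm, then the opening, from 0 (shut) to 1 (fully open). In form: [[[rx, ry, rz, dx, dy, dz, grip], ...]]. A call has 1 to 8 rows; each row is the pose to reach, as a shift and turn from the pose commanded when the call began, along the tool's axes at that moment; what a row does not reach only later rows make up. A row lasts 1/10 s, in which the tool goes at most 50 mm and 8.59 degrees, less where a joint would pass 70% of its speed; a pose out of reach is approached as far as the arm can. No shift or turn number may pass 1 either way. A call with a gripper value outside its range is refused whole. The fingers move at their own pace and stop on an object; "grip_force" is the grip in N (left out, the last holds). Time passes only in rows, so rows that repeat a pose let the fingers close. It gives the time, the measured TCP pose, the force, the opening and the grip force at its end, in the units of the state.
- ctrl.observe(): the state, without advancing time (a new reading comes with each control period).
- capture(name): name is "side" or "top"; returns a dict with "image" (420x560x3 uint8, red, green, blue), "fovy" (degrees; the focal length in pixels is half the picture's height over the tangent of half this angle, whatever the lens; pixels are square), "cx", "cy" (the principal point, pixels), "D" ([k1, k2, p1, p2, k3] as OpenCV has them; the pictures are not rectified), "xyz" and "orientation" of the camera in the world. Camera axes: x right, y up, looking along -z (the intrinsics and any distortion apply to the point x, -y, -z); pixel columns grow to the right and rows downward; lengths in m; the calibration is good to about 2 mm. A picture is of the moment at which its call begins. There is no depth.
- ctrl.job_done(): hands the job in; it is judged then, once.
The state is a dict: "time": time; "joint_pos": joint angles; "joint_vel": joint speeds; "joint_torque": joint torques, N m; "eef_pos": TCP position; "orientation": TCP orientation; "contact_force": force on the tool from outside, world axes, zero at the start; "ft_torque": the same for the moment, N m; "gripper_width": finger opening in m; "grasp_force": force on a finger pad.
Only numpy, scipy, OpenCV 4.12 (cv2) and the standard library are available. Lean on these libraries where they do the work, as an engineer would, in place of code of your own. Each camera call takes 0.05 s, during which the arm holds its last target. There are 200 camera calls.

### The job

Before you lift the cover, turn the rotary isolator on the terminal box fully from ON to OFF (a quarter turn counter-clockwise seen from above, until its bar lies across the box). Then pick up the larger cover plate by its handle and hold it level over the open compartment, with its four holes over the four threaded holes (wide-spaced pair over wide-spaced pair) and about 15 mm clear of the box, so that a colleague can start the screws. Finish still holding it there, without touching the box with it, and leave the smaller cover, the screwdriver and the jar alone.

Things in the scene. Friction and masses are not known exactly. Their poses are not given: they have to be found in the camera images.
- terminal_box: Grey terminal box, 210 (x) x 110 (y) x 55 mm high, fixed to the bench. Origin: centre of its underside; z up. Rotary isolator on the deck at x = -62 mm; open compartment, 70 (x) x 44 (y) mm with terminals inside, centred at x = +43 mm. Small cable glands stick 18 mm out of its +x end, mounting ears 16 mm out of its long sides at bench level.
- box_opening (a point): Centre of the compartment opening at deck height, 55 mm above the bench; axes as the box. Round it, from this point, four 6 mm threaded holes: wide pair at x = +46, y = +42 and -42 mm; narrow pair at x = -46, y = +28 and -28 mm.
- box_hole_left (a point): Mouth of the threaded hole of the wide pair at the box's +y side, deck height.
- box_hole_right (a point): Mouth of the threaded hole of the narrow pair at the box's -y side, deck height (the other end of the diagonal from box_hole_left).
- isolator (a joint): Angle of the isolator handle, rad: 0 = OFF (bar across the box, along its y), 1.57 = ON (bar along the box's x). Grows clockwise seen from above, hard stop at each end; it starts at or near ON. Stiff (about 0.12 N m of friction) and stays where it is left; OFF counts below 0.15.
- isolator_grip (a point): On the isolator's turning axis, 83 mm above the bench, in the middle of the bar. The handle is a black bar, 60 long x 14 wide x 28 mm high, from 67 to 95 mm above the bench, on a 60 mm round black collar. This point turns with the handle: y axis along the bar, x across it.
- cover: The box's cover, the larger of two: loose bare steel-grey plate, 115 (x) x 106 (y) x 4 mm, 0.22 kg, flat on the bench. Origin: centre of its underside; z up. Four 10 mm through holes: wide pair at x = +46, y = +42 and -42 mm; narrow pair at x = -46, y = +28 and -28 mm. It fits with its x axis along the box's x and its origin over box_opening.
- cover_grip (a point): Centre of the bar of the cover's handle, 33 mm above the plate's underside. The handle is a dark steel bow along the plate's x axis over its middle: bar 66 long x 12 wide x 14 mm high (26 to 40 mm above the underside), on a 12 mm leg at each end. Axes as the cover.
- cover_hole_left (a point): Centre of the cover's hole of the wide pair at its +y side, at the underside; belongs over box_hole_left.
- cover_hole_right (a point): Centre of the cover's hole of the narrow pair at its -y side, at the underside; belongs over box_hole_right.
- press_lever (a point): Obstacle: the end of the red hand lever of the tall black press fixture that stands behind the work, between the box and the covers; it never moves. From here the press only extends away from the robot (its base, 60 mm high, reaches 50 mm nearer to the robot). Pass it on the robot side with arm and cover.
- spare_cover: Bystander: a smaller, square cover plate, 84 x 84 x 4 mm, with the same handle (40 mm high overall) and four equally spaced holes, flat on the bench; not for this box. Origin: centre of its underside.
- driver: Bystander: screwdriver with a red handle, 163 mm long, 23 mm thick, lying at the far left of the work.
- jar: Bystander: small clear jar with a white lid, 48 mm wide and 63 mm high, to the right of the box.

How it is judged:
By the outcome, as a careful person would: the job done as asked, in the order asked, and still so for the second after the job is handed in, while the arm keeps its last pose, push and grip.
It also fails if it takes over 58 s, if anything falls off the work surface, if the arm or the gripper's body presses on something with over 40 N, if the wrist force passes 120 N, or if a joint passes its speed limit or range.

## Working session

There is one attempt and no reset: what is moved stays moved. The work goes in short steps, Python scripts to look and compute and a tool call to move; the robot and the scene stay as the last step left them, time stands still between calls to the robot, and variables do not carry over. Pictures are saved under pics/ and viewed, at most 10 in all, crops included, and the job is handed in when it is done.

Besides the shell and the picture viewer there is one more tool, called after ">>>" by a JSON object that holds its "api" and its "payload". carry_out: Moves the arm, as the interface text tells. Its arguments: {"type":"object","properties":{"targets":{"type":"array"},"grip_force":{"type":"number"}},"required":["targets"]}

```bash
mkdir -p pics; cat > h.py <<'E'
import numpy as np, cv2
from scipy.spatial.transform import Rotation as R
from workcell import ctrl, capture
def cam(c):
    f=210/np.tan(np.radians(c["fovy"])/2)
    K=np.array([[f,0,c["cx"]],[0,f,c["cy"]],[0,0,1.]])
    return K,np.array(c["D"],float),np.array(c["xyz"],float),R.from_euler('xyz',c["orientation"]).as_matrix()
def ray(c,uv):
    K,D,p,M=cam(c)
    n=cv2.undistortPoints(np.array(uv,float).reshape(-1,1,2),K,D).reshape(-1,2)
    d=np.c_[n[:,0],-n[:,1],-np.ones(len(n))]
    return p,d@M.T
def onz(c,uv,z):
    p,d=ray(c,uv); return p+d*((z-p[2])/d[:,2])[:,None]
def proj(c,X):
    K,D,p,M=cam(c); q=(np.atleast_2d(X)-p)@M; q=q*[1,-1,-1]
    return cv2.projectPoints(q,np.zeros(3),np.zeros(3),K,D)[0].reshape(-1,2)
def save(c,n): cv2.imwrite(f"pics/{n}.png",c["image"][:,:,::-1])
E
python3 - <<'E'
from h import *
import pickle
for n in("top","side"):
    c=capture(n); save(c,n+"0"); pickle.dump(c,open(n+"0.pkl","wb"))
    print(n,c["fovy"],c["cx"],c["cy"],c["D"],c["xyz"],c["orientation"])
s=ctrl.observe(); print(s, ctrl.hold_point_z)
E
```

```text
top 47.516742726762104 279.5055928354426 209.8242135454232 [-0.06267433  0.          0.          0.          0.        ] [ 0.27416295 -0.0406302   1.88475547] [ 0.14773468 -0.00632738 -1.59137042]
side 55.86667865372285 284.40621413859236 210.30850960822966 [-0.07209353  0.          0.          0.          0.        ] [0.48070808 1.11182644 0.75374019] [ 1.14032122 -0.02527362 -3.103275  ]
{'time': 0.1, 'joint_pos': array([-1.39014480e+00,  1.58999619e-01,  1.59811887e+00,  2.53336182e-05,
        1.38623064e+00, -2.10126755e-01]), 'joint_vel': array([-4.16562416e-04, -9.79505460e-04, -2.56054335e-03, -2.21724738e-03,
        1.92075718e-05, -1.64833077e-03]), 'joint_torque': array([ 1.30251078e-04, -3.96991110e+01, -3.32337928e+01, -3.35934046e-04,
        4.14361610e-03,  1.31306959e-05]), 'eef_pos': array([ 0.21889388, -0.53110641,  0.23040145]), 'orientation': array([-3.13988001e+00, -3.90718328e-04,  3.90773280e-01]), 'contact_force': array([ 0.01129621, -0.00321373,  0.33485083]), 'ft_torque': array([ 0.00882737, -0.01799006, -0.00339262]), 'grasp_force': 0.0, 'gripper_width': 0.0854294831531771} -0.0187
```

View pics/top0.png

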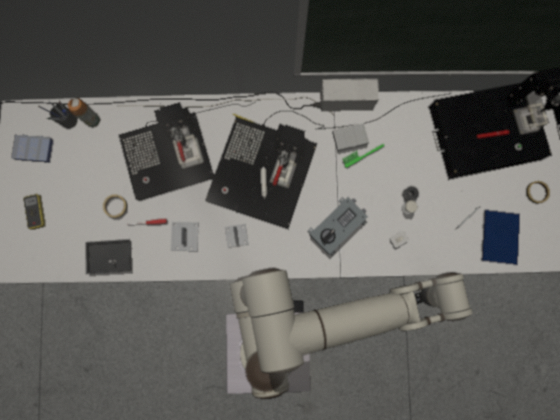

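View pics/side0.png

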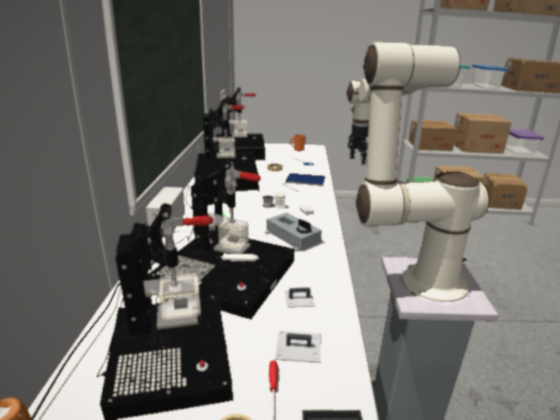

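The top view shows the box at about (338,226), the larger cover at about (185,237), the smaller one at about (237,236), the driver at (150,223), and the jar near (410,207). In the side view the box is at (295,230) and the covers are at (299,346) and (300,297). Next I'll zoom in on these.

```bash
python3 - <<'E'
from h import *
import pickle
t=pickle.load(open("top0.pkl","rb")); s=pickle.load(open("side0.pkl","rb"))
a=t["image"][190:262,300:380]; b=t["image"][190:262,160:260]
d=s["image"][200:255,255:330]; e=s["image"][320:370,265:335]
f=lambda im,w,h:cv2.resize(im,(w,h),interpolation=cv2.INTER_CUBIC)
top=np.hstack([f(a,352,317),f(b,440,317)]); bot=np.hstack([f(d,375,275),f(e,385,275),np.zeros((275,32,3),np.uint8)])
cv2.imwrite("pics/crop1.png",np.vstack([top,bot])[:,:,::-1])
# camera-based masks: coarse positions
for n,uv in dict(box=(338,226),iso=(328,236),cov=(185,237),spare=(237,236),jar=(410,207)).items(): print(n,onz(t,[uv],0.0)[0].round(3),onz(t,[uv],0.055)[0].round(3))
E
```

```text
box [ 0.485 -0.29   0.   ] [ 0.479 -0.283  0.055]
iso [ 0.446 -0.249  0.   ] [ 0.441 -0.242  0.055]
cov [0.453 0.319 0.   ] [0.448 0.308 0.055]
spare [0.453 0.112 0.   ] [0.448 0.108 0.055]
jar [ 0.556 -0.584  0.   ] [ 0.547 -0.568  0.055]
```

View pics/crop1.png

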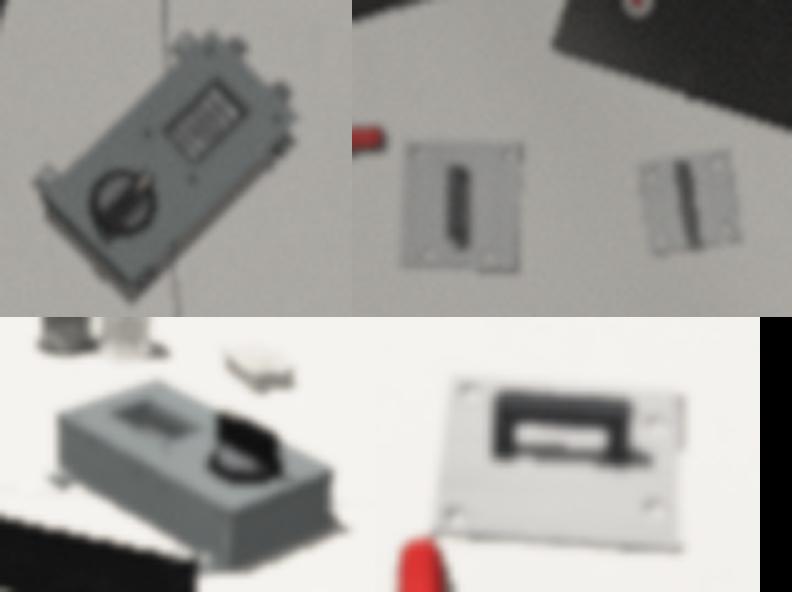

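The crop shows the box's +x end (glands, opening) pointing up-right (away from the robot and to its right). The isolator is at crop (122,203) and the opening at crop (205,120). The larger cover has its wide pair at the far edge, crop (412,152) and (513,152), so its x axis points roughly along world +x. Next I'll fit the edges to sub-pixel precision.

```bash
cat >> h.py <<'E'
def edge(c,A,B,w=4,sign=0,n=40,lo=.1,hi=.9):
    """sub-pixel image edge near world segment AB -> world points on the plane of A's height"""
    t=np.linspace(lo,hi,n)[:,None]; P=proj(c,np.array(A)*(1-t)+np.array(B)*t)
    d=P[-1]-P[0]; d/=np.linalg.norm(d); nn=np.array([-d[1],d[0]])
    g=cv2.GaussianBlur(c["image"].astype(np.float32).mean(2),(0,0),.7)
    s=np.arange(-w,w+.01,.25); q=P[:,None]+s[None,:,None]*nn
    pr=cv2.remap(g,q[...,0].astype(np.float32),q[...,1].astype(np.float32),cv2.INTER_LINEAR)
    pr=cv2.GaussianBlur(pr,(1,9),1.5)
    G=np.gradient(pr,axis=1); G=np.abs(G) if sign==0 else sign*G
    wt=np.exp(-.5*(s/(w*.6))**2); k=np.clip((G*wt).argmax(1),1,len(s)-2); i=np.arange(n)
    a,b,e=G[i,k-1],G[i,k],G[i,k+1]; o=s[k]+.25*np.clip(.5*(a-e)/(a-2*b+e-1e-9),-1,1)
    return onz(c,P+o[:,None]*nn,A[2]),np.median(G[i,k])
def rect(c,x,y,yaw,hx,hy,z,w=4,verbose=True):
    """measure the four edges of a level rectangle; returns per-edge offset(mm), angle"""
    M=np.array([[np.cos(yaw),-np.sin(yaw)],[np.sin(yaw),np.cos(yaw)]])
    C=lambda a,b:np.r_[M@[a*hx,b*hy]+[x,y],z]
    out={}
    for nm,a,b in(("+x",C(1,-1),C(1,1)),("-x",C(-1,-1),C(-1,1)),("+y",C(-1,1),C(1,1)),("-y",C(-1,-1),C(1,-1))):
        p,g=edge(c,a,b,w); l=(p[:,:2]-[x,y])@M
        v=cv2.fitLine(l.astype(np.float32),cv2.DIST_HUBER,0,1e-4,1e-4).ravel()
        if nm[1]=="x": ang=-v[0]/v[1]; off=v[2]-v[3]*v[0]/v[1]; res=l[:,0]-(off-ang*l[:,1])
        else: ang=v[1]/v[0]; off=v[3]-v[2]*v[1]/v[0]; res=l[:,1]-(off+ang*l[:,0])
        out[nm]=(off,ang)
        if verbose: print(nm,"off %.1f mm ang %.2f deg  mad %.1f grad %.1f"%(off*1e3,np.degrees(ang),1e3*np.median(abs(res)),g))
    return out
E
python3 - <<'E'
from h import *
import pickle
t=pickle.load(open("top0.pkl","rb")); s=pickle.load(open("side0.pkl","rb"))
ii=onz(t,[(327.7,236.1)],.067)[0]; oo=onz(t,[(346.6,217.3)],.055)[0]
d=(oo-ii)[:2]; yaw=np.arctan2(d[1],d[0]); u=d/np.linalg.norm(d); ce=((ii[:2]+.062*u)+(oo[:2]-.043*u))/2
print("box",ii,oo,np.linalg.norm(d),ce,np.degrees(yaw))
for k in range(2):
    for n,c in(("top",t),("side",s)):
        print(n); r=rect(c,*ce,yaw,.105,.055,.055)
    if k==0:
        r=rect(t,*ce,yaw,.105,.055,.055,verbose=False)
        yaw2=yaw+(r["+y"][1]+r["-y"][1])/2; dx=(r["+x"][0]+r["-x"][0])/2; dy=(r["+y"][0]+r["-y"][0])/2
        ce=ce+dx*np.r_[np.cos(yaw),np.sin(yaw)]+dy*np.r_[-np.sin(yaw),np.cos(yaw)]; yaw=yaw2; print(ce,np.degrees(yaw))
print("cover")
H=np.array([(412,152),(513,152),(435,255),(490,255)]); H=np.c_[160+(H[:,0]-352)/4.4,190+H[:,1]/4.4]; w=onz(t,H,.002); print(w.round(3))
S=np.array([(470,388),(455,517),(655,420),(655,507)]); S=np.c_[265+(S[:,0]-375)/5.5,320+(S[:,1]-317)/5.5]; w2=onz(s,S,.002); print(w2.round(3))
E
```

```text
box [ 0.43913887 -0.23999058  0.067     ] [ 0.51177134 -0.31728665  0.055     ] 0.10606676088878692 [ 0.48196052 -0.28556173] -46.78163689128337
top
+x off 107.6 mm ang 1.16 deg  mad 2.4 grad 4.0
-x off -115.2 mm ang -0.39 deg  mad 0.6 grad 5.8
+y off 56.1 mm ang -0.29 deg  mad 0.2 grad 4.9
-y off -65.4 mm ang -0.19 deg  mad 0.2 grad 5.7
side
+x off 100.2 mm ang -0.62 deg  mad 0.8 grad 7.0
-x off -106.3 mm ang 2.93 deg  mad 1.4 grad 6.2
+y off 57.1 mm ang -0.81 deg  mad 0.2 grad 4.5
-y off -51.5 mm ang 0.20 deg  mad 1.5 grad 9.1
[ 0.47594198 -0.28596647] -47.01854672508074
top
+x off 111.5 mm ang -3.06 deg  mad 2.8 grad 4.0
-x off -112.7 mm ang -0.14 deg  mad 0.1 grad 6.3
+y off 60.4 mm ang -0.21 deg  mad 0.5 grad 4.7
-y off -61.7 mm ang 0.04 deg  mad 0.1 grad 6.2
side
+x off 103.8 mm ang -1.09 deg  mad 0.4 grad 7.0
-x off -102.7 mm ang 2.44 deg  mad 0.7 grad 5.7
+y off 61.4 mm ang -0.55 deg  mad 0.3 grad 4.5
-y off -47.4 mm ang -0.09 deg  mad 1.3 grad 8.8
cover
[[0.503 0.364 0.002]
 [0.501 0.272 0.002]
 [0.41  0.342 0.002]
 [0.409 0.293 0.002]]
[[0.5   0.276 0.002]
 [0.503 0.363 0.002]
 [0.408 0.293 0.002]
 [0.41  0.351 0.002]]
```

```bash
python3 - <<'E'
from h import *
import pickle
t=pickle.load(open("top0.pkl","rb")); s=pickle.load(open("side0.pkl","rb"))
yaw=np.radians(-47.0); u=np.r_[np.cos(yaw),np.sin(yaw)]; v=np.r_[-u[1],u[0]]
ce=np.array([.48196-.0015*u[0]+.002*v[0],-.28556-.0015*u[1]+.002*v[1]]); print("box guess",ce)
for n,c in(("top",t),("side",s)):
    print(n,"opening"); rect(c,*(ce+.043*u),yaw,.035,.022,.055,w=2.5)
    print(n,"base"); rect(c,*ce,yaw,.105,.055,0.0,w=2.5)
    print(n,"deck"); rect(c,*ce,yaw,.105,.055,.055,w=2)
for n,c in(("top",t),("side",s)):
    print(n,"cover"); rect(c,.455,.320,np.radians(-1.3),.0575,.053,.004,w=2.5)
    print(n,"handle"); rect(c,.455,.320,np.radians(-1.3),.033,.006,.040,w=2)
# picture with overlay of guesses
def draw(c,crop,k):
    x0,y0,x1,y1=crop; im=cv2.resize(c["image"][y0:y1,x0:x1],None,fx=k,fy=k,interpolation=cv2.INTER_CUBIC)
    def pt(X,col):
        for q in proj(c,X): cv2.circle(im,tuple(int(round(i)) for i in ((q-[x0,y0]+.5)*k)),2,col,-1)
    B=lambda a,b,z:np.r_[ce+a*u+b*v,z]
    for a in(-.105,.105):
        for b in(-.055,.055): pt(B(a,b,.055),(255,0,0)); pt(B(a,b,0),(255,255,0))
    for a,b in((.046,.042),(.046,-.042),(-.046,.028),(-.046,-.028)): pt(B(.043+a,b,.055),(0,255,0))
    for a in(-.035,.035):
        for b in(-.022,.022): pt(B(.043+a,b,.055),(255,0,255))
    pt(B(-.062,0,.095),(0,255,255))
    return im
a=draw(t,(305,190,372,262),6); b=draw(s,(258,205,328,255),5.7)
H=max(a.shape[0],b.shape[0]); p=lambda i:np.pad(i,((0,H-i.shape[0]),(0,0),(0,0)))
o=np.hstack([p(a),p(b)]); print(o.shape); cv2.imwrite("pics/ov1.png",o[:,:,::-1])
E
```

```text
box guess [ 0.48239971 -0.28309897]
top opening
+x off 38.6 mm ang -0.01 deg  mad 0.3 grad 3.0
-x off -36.1 mm ang -6.69 deg  mad 0.1 grad 1.7
+y off 23.3 mm ang 0.35 deg  mad 0.2 grad 2.7
-y off -24.9 mm ang -0.03 deg  mad 0.0 grad 2.1
top base
+x off 99.8 mm ang -0.57 deg  mad 3.0 grad 1.6
-x off -108.5 mm ang -0.77 deg  mad 0.4 grad 6.2
+y off 55.1 mm ang -0.24 deg  mad 0.3 grad 5.1
-y off -56.8 mm ang -0.25 deg  mad 0.3 grad 1.3
top deck
+x off 107.2 mm ang 0.79 deg  mad 0.6 grad 2.8
-x off -101.8 mm ang 0.28 deg  mad 0.5 grad 2.9
+y off 54.2 mm ang -0.06 deg  mad 0.2 grad 5.0
-y off -54.8 mm ang -0.49 deg  mad 0.6 grad 1.3
side opening
+x off 37.2 mm ang -7.92 deg  mad 1.1 grad 6.2
-x off -35.2 mm ang -1.19 deg  mad 1.6 grad 4.7
+y off 20.3 mm ang 8.79 deg  mad 0.7 grad 5.0
-y off -18.7 mm ang 1.61 deg  mad 0.5 grad 5.2
side base
+x off 100.5 mm ang 16.52 deg  mad 5.3 grad 2.3
-x off -108.8 mm ang -1.18 deg  mad 0.4 grad 11.6
+y off 52.2 mm ang -0.31 deg  mad 1.3 grad 11.0
-y off -51.8 mm ang -3.22 deg  mad 5.1 grad 2.2
side deck
+x off 101.5 mm ang -0.53 deg  mad 0.4 grad 7.0
-
[... 250 characters left out ...]
ff 54.1 mm ang -1.08 deg  mad 0.6 grad 1.9
-y off -53.7 mm ang -1.41 deg  mad 0.5 grad 2.0
top handle
+x off 31.7 mm ang -4.89 deg  mad 0.1 grad 5.2
-x off -34.5 mm ang 0.93 deg  mad 0.0 grad 3.7
+y off 5.1 mm ang 1.38 deg  mad 0.1 grad 5.6
-y off -10.5 mm ang 1.59 deg  mad 0.1 grad 5.0
side cover
+x off 57.3 mm ang -0.86 deg  mad 0.5 grad 2.5
-x off -57.5 mm ang -5.58 deg  mad 0.6 grad 2.4
+y off 58.5 mm ang -0.37 deg  mad 0.6 grad 5.0
-y off -48.0 mm ang 0.85 deg  mad 0.8 grad 6.3
side handle
+x off 32.5 mm ang -1.19 deg  mad 0.2 grad 7.1
-x off -32.0 mm ang 0.05 deg  mad 0.0 grad 6.2
+y off 2.4 mm ang 1.74 deg  mad 0.6 grad 8.6
-y off -3.9 mm ang -0.98 deg  mad 0.6 grad 11.1
(432, 801, 3)
```

View pics/ov1.png

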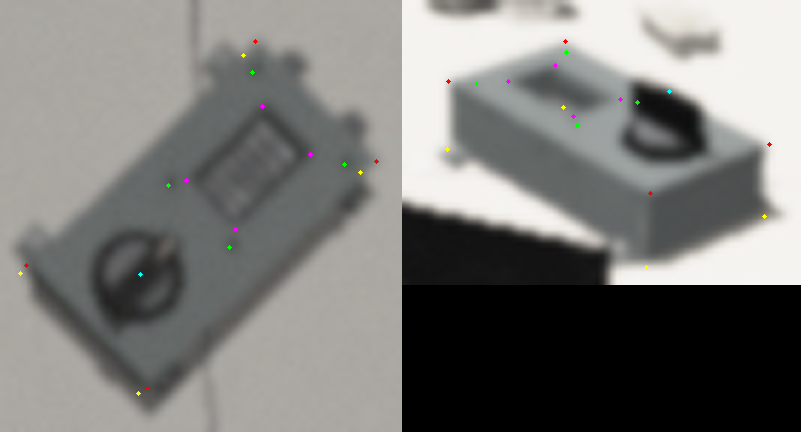

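The box fit holds to about 2 mm in both views: collar at crop (138,277), opening at (250,166). Its pose is roughly (0.482,-0.283), yaw -47°. The isolator bar runs from crop (115,320) to (165,245), so it looks a few degrees off ON. Next I'll measure the bar angle and compute the approach.

```bash
cat >> h.py <<'E'
def delta(x,y,z,yaw):
    o=ctrl.observe(); M=R.from_euler('xyz',o["orientation"]); G=R.from_euler('xyz',[np.pi,0,yaw])
    rv=(M.inv()*G).as_rotvec(degrees=True); d=M.inv().apply(np.array([x,y,z])-o["eef_pos"])*1e3
    print("t %.2f"%o["time"],"turn",rv.round(2),"shift",d.round(1),"| at",o["eef_pos"].round(4),"yaw %.2f"%np.degrees(o["orientation"][2]),"F",o["contact_force"].round(1))
E
python3 - <<'E'
from h import *
import pickle
t=pickle.load(open("top0.pkl","rb")); s=pickle.load(open("side0.pkl","rb"))
for n,c,(x0,y0,x1,y1),z in(("top",t,(318,226,338,248),.081),("side",s,(360,0,0,0),.095)):
    if n=="side":
        e=onz(c,[(258+(640-402)/5.7,205+85/5.7),(258+(698-402)/5.7,205+108/5.7)],.095); print("side bar ends",e.round(3),np.degrees(np.arctan2(*(e[0]-e[1])[[1,0]]))); continue
    g=cv2.resize(c["image"][y0:y1,x0:x1].astype(np.float32).mean(2),None,fx=6,fy=6,interpolation=cv2.INTER_CUBIC)
    cc=proj(c,[[.4397,-.2388,.095]])[0]; yy,xx=np.mgrid[:g.shape[0],:g.shape[1]]; uu=(xx+.5)/6-.5+x0; vv=(yy+.5)/6-.5+y0
    for rad,th in((5,60),(5,50),(4.5,70)):
        m=(g<th)&(np.hypot(uu-cc[0],vv-cc[1])<rad)
        P=onz(c,np.c_[uu[m],vv[m]],z)[:,:2]; 
        if len(P)>20:
            w,V=np.linalg.eigh(np.cov(P.T)); print(th,len(P),P.mean(0),np.degrees(np.arctan(V[1,1]/V[0,1])),np.sqrt(w))
    print(g.min(),np.percentile(g,[10,30,50,80]))
delta(.4397,-.2388,.20,np.radians(-40))
E
```

```text
60 1446 [ 0.43876222 -0.24094393] -48.70401477268471 [0.00499358 0.01022389]
50 920 [ 0.43708618 -0.23860294] -47.267200508624654 [0.00364029 0.00888514]
70 1612 [ 0.43968366 -0.24163944] -46.64793068612934 [0.00578373 0.00929975]
33.97772 [ 47.63327179  67.614077    85.90202713 103.35240784]
side bar ends [[ 0.458 -0.241  0.095]
 [ 0.42  -0.21   0.095]] -39.09970599983109
t 0.10 turn [-1.000e-01  3.000e-02  6.239e+01] shift [ 315.5 -186.1   30.8] | at [ 0.2189 -0.5311  0.2304] yaw 22.39 F [ 0.  -0.   0.3]
```

The rows are not in the units I measure in: shifts go in shares of 500 mm and turns go in shares of 180 degrees. I convert before sending: 315 mm is 0.63, -186 mm is -0.372, 64 degrees is 0.3556.

>>> {"api": "carry_out", "payload": {"targets": [[[0,0,0.0444,0.08,-0.048,0.008,1],[0,0,0.0889,0.16,-0.094,0.016,1],[0,0,0.1333,0.24,-0.142,0.024,1],[0,0,0.1778,0.32,-0.188,0.032,1],[0,0,0.2222,0.4,-0.236,0.04,1],[0,0,0.2667,0.48,-0.282,0.048,1],[0,0,0.3111,0.56,-0.33,0.056,1],[0,0,0.3556,0.63,-0.372,0.062,1]]]}}

```text
time: 0.9
eef_pos: [0.437, -0.2422, 0.2002]
orientation: [-3.142, 0.001, -0.705]
contact_force: [0.3, -0.1, 0.5]
gripper_width: 0.0853
grasp_force: 0.0
```

To row units: 60 mm is 0.12, 30 mm is 0.06.

>>> {"api": "carry_out", "payload": {"targets": [[[0,0,0,0,0,0.06,1],[0,0,0,0,0,0.12,1],[0,0,0,0,0,0.12,1]]]}}

```text
time: 1.2
eef_pos: [0.4338, -0.2411, 0.1362]
orientation: [-3.141, 0.01, -0.699]
contact_force: [0.1, 1.5, -0.6]
gripper_width: 0.0853
grasp_force: 0.0
```

```bash
python3 - <<'E'
from h import *
c=capture("side"); save(c,"s1"); d=capture("top")
a=cv2.resize(c["image"][185:260,258:333],None,fx=5.3,fy=5.3,interpolation=cv2.INTER_CUBIC)
b=cv2.resize(d["image"][190:265,298:373],None,fx=5.3,fy=5.3,interpolation=cv2.INTER_CUBIC)
cv2.imwrite("pics/c2.png",np.hstack([a,b])[:,:,::-1])
delta(.4397,-.2388,.072,np.radians(-43))
E
```

```text
t 1.30 turn [-0.    0.08  2.89] shift [-0.4 -6.2 68.6] | at [ 0.4361 -0.2439  0.1406] yaw -40.11 F [0.4 0.1 0.4]
```

View pics/c2.png

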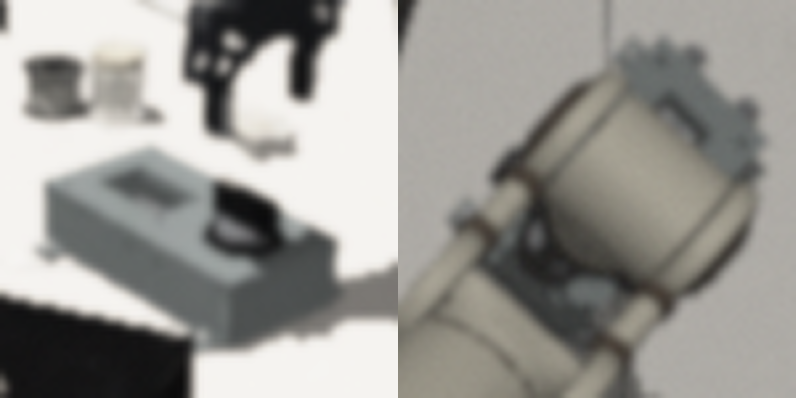

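The side view shows the open fingers at crop (215,120) and (300,90), on either side of the bar at (245,205). Now I'll descend.

To row units: 68 mm is 0.136, 58 mm is 0.116, 1 degrees is 0.0056.

>>> {"api": "carry_out", "payload": {"targets": [[[0,0,0.0056,-0.0008,-0.012,0.04,1],[0,0,0.0056,-0.0008,-0.012,0.08,1],[0,0,0.0056,-0.0008,-0.012,0.116,1],[0,0,0.0056,-0.0008,-0.012,0.136,1],[0,0,0.0056,-0.0008,-0.012,0.136,1],[0,0,0.0056,-0.0008,-0.012,0.136,1]]]}}

```text
time: 1.9
eef_pos: [0.4407, -0.2401, 0.074]
orientation: [3.142, -0.002, -0.718]
contact_force: [0.6, -0.6, -0.9]
gripper_width: 0.0852
grasp_force: 0.0
```

```bash
python3 - <<'E'
from h import *
delta(.4397,-.2388,.072,np.radians(-41))
E
```

```text
t 1.90 turn [ 0.   -0.12 -0.12] shift [-1.6 -0.3  2. ] | at [ 0.4407 -0.2401  0.074 ] yaw -41.12 F [ 0.6 -0.6 -0.9]
```

To row units: 1 mm is 0.002.

>>> {"api": "carry_out", "payload": {"targets": [[[0,0,0,0,0,0.002,0.5],[0,0,0,0,0,0.002,0.2],[0,0,0,0,0,0.002,0.1],[0,0,0,0,0,0.002,0.1],[0,0,0,0,0,0.002,0.1],[0,0,0,0,0,0.002,0.1],[0,0,0,0,0,0.002,0.1],[0,0,0,0,0,0.002,0.1]]], "grip_force": 30}}

```text
time: 2.7
eef_pos: [0.4405, -0.2389, 0.0719]
orientation: [-3.141, -0.0, -0.717]
contact_force: [2.4, 4.5, 3.7]
gripper_width: 0.0135
grasp_force: 29.2
```

```bash
python3 - <<'E'
from h import *
delta(.4397,-.2388,.072,np.radians(-41)); print(ctrl.observe()["ft_torque"],ctrl.observe()["gripper_width"],ctrl.observe()["grasp_force"])
E
```

```text
t 2.70 turn [-0.06 -0.02 -0.11] shift [-0.6  0.4 -0.1] | at [ 0.4405 -0.2389  0.0719] yaw -41.11 F [2.4 4.5 3.7]
[ 0.69794176 -0.41695283 -0.0826981 ] 0.013510710109194657 29.19289469718933
```

To row units: -20 degrees is -0.1111.

>>> {"api": "carry_out", "payload": {"targets": [[[0,0,-0.0222,0,0,0,0.1],[0,0,-0.0444,0,0,0,0.1],[0,0,-0.0667,0,0,0,0.1],[0,0,-0.0889,0,0,0,0.1],[0,0,-0.1111,0,0,0,0.1],[0,0,-0.1111,0,0,0,0.1]]], "grip_force": 50}}

```text
time: 3.3
eef_pos: [0.4405, -0.2389, 0.072]
orientation: [-3.141, -0.001, -0.367]
contact_force: [2.6, 4.6, 3.9]
gripper_width: 0.0128
grasp_force: 51.7
```

```bash
python3 - <<'E'
from h import *
delta(.4397,-.2388,.072,np.radians(43)); o=ctrl.observe(); print(o["ft_torque"],o["gripper_width"],o["joint_pos"])
E
```

```text
t 3.30 turn [-3.0e-02 -6.0e-02 -6.4e+01] shift [-0.8  0.2  0. ] | at [ 0.4405 -0.2389  0.072 ] yaw -21.00 F [2.6 4.6 3.9]
[ 0.83834986 -0.51970046  0.09142274] 0.01283911846234651 [-7.39195288e-01  1.59081153e-01  1.93659856e+00  1.22416091e-03
  1.04566789e+00  1.19749340e+00]
```

To row units: -54 degrees is -0.3.

>>> {"api": "carry_out", "payload": {"targets": [[[0,0,-0.0389,0,0,0,0.1],[0,0,-0.0778,0,0,0,0.1],[0,0,-0.1167,0,0,0,0.1],[0,0,-0.1556,0,0,0,0.1],[0,0,-0.1944,0,0,0,0.1],[0,0,-0.2333,0,0,0,0.1],[0,0,-0.2667,0,0,0,0.1],[0,0,-0.3,0,0,0,0.1]]]}}

```text
time: 4.1
eef_pos: [0.4405, -0.2388, 0.072]
orientation: [-3.141, -0.001, 0.578]
contact_force: [2.2, 4.6, 3.7]
gripper_width: 0.0132
grasp_force: 52.7
```

To row units: -10 degrees is -0.0556.

>>> {"api": "carry_out", "payload": {"targets": [[[0,0,-0.0167,0,0,0,0.1],[0,0,-0.0333,0,0,0,0.1],[0,0,-0.05,0,0,0,0.1],[0,0,-0.0556,0,0,0,0.1],[0,0,-0.0556,0,0,0,0.1]]]}}

```text
time: 4.6
eef_pos: [0.4405, -0.2388, 0.072]
orientation: [3.142, -0.001, 0.749]
contact_force: [3.1, 4.4, 4.5]
gripper_width: 0.0131
grasp_force: 52.1
```

```bash
python3 - <<'E'
from h import *
delta(.4397,-.2388,.072,np.radians(43)); o=ctrl.observe(); print(o["ft_torque"],o["gripper_width"],o["joint_torque"])
E
```

```text
t 4.60 turn [ 0.   -0.07 -0.08] shift [-0.6 -0.5  0. ] | at [ 0.4405 -0.2388  0.072 ] yaw 42.92 F [3.1 4.4 4.5]
[ 0.88491354 -0.47549957  0.02343871] 0.013050526547782248 [ -2.91649751 -32.93707252 -27.26402164  -1.47340994  -0.39771507
  -0.11882591]
```

To row units: -2 degrees is -0.0111.

>>> {"api": "carry_out", "payload": {"targets": [[[0,0,-0.0111,0,0,0,0.1],[0,0,-0.0111,0,0,0,0.1]]]}}

```text
time: 4.8
eef_pos: [0.4405, -0.2388, 0.072]
orientation: [3.142, -0.002, 0.783]
contact_force: [2.7, 5.4, 4.1]
gripper_width: 0.013
grasp_force: 55.9
```

```bash
python3 - <<'E'
from h import *
delta(.4397,-.2388,.072,np.radians(43)); o=ctrl.observe(); print(o["ft_torque"],o["gripper_width"],o["joint_torque"][5])
E
```

```text
t 4.80 turn [ 0.   -0.09  1.87] shift [-0.6 -0.6  0. ] | at [ 0.4405 -0.2388  0.072 ] yaw 44.87 F [2.7 5.4 4.1]
[ 0.85584932 -0.39815291 -0.49016798] 0.012991935887148384 -0.6854965165257454
```

To row units: -2 degrees is -0.0111.

>>> {"api": "carry_out", "payload": {"targets": [[[0,0,-0.0111,0,0,0,0.1],[0,0,-0.0111,0,0,0,0.1]]]}}

```text
time: 5.0
eef_pos: [0.4405, -0.2387, 0.0721]
orientation: [-3.142, -0.002, 0.816]
contact_force: [2.5, 5.5, 3.9]
gripper_width: 0.013
grasp_force: 67.3
```

```bash
python3 - <<'E'
from h import *
delta(.4397,-.2388,.072,np.radians(43)); o=ctrl.observe(); print(o["ft_torque"],o["gripper_width"],o["joint_torque"][5])
E
```

```text
t 5.00 turn [-0.01 -0.12  3.76] shift [-0.6 -0.6  0.1] | at [ 0.4405 -0.2387  0.0721] yaw 46.76 F [2.5 5.5 3.9]
[ 0.84237747 -0.39644159 -1.18174096] 0.012977405471753196 -1.322116144001484
```

Hard stop reached: wrist torque rises from about 44° on. Releasing, then rising.

To row units: -130 mm is -0.26, -100 mm is -0.2, 2 degrees is 0.0111.

>>> {"api": "carry_out", "payload": {"targets": [[[0,0,0.0111,0,0,0,0.2],[0,0,0.0111,0,0,0,0.5],[0,0,0.0111,0,0,0,0.6],[0,0,0.0111,0,0,-0.04,0.7],[0,0,0.0111,0,0,-0.12,1],[0,0,0.0111,0,0,-0.2,1],[0,0,0.0111,0,0,-0.26,1],[0,0,0.0111,0,0,-0.26,1]]], "grip_force": 40}}

```text
time: 5.8
eef_pos: [0.4422, -0.2416, 0.207]
orientation: [3.132, 0.0, 0.784]
contact_force: [0.7, -0.5, 0.2]
gripper_width: 0.085
grasp_force: 0.0
```

```bash
python3 - <<'E'
from h import *
delta(.35,-.12,.2,np.radians(20)); delta(.35,.17,.2,np.radians(-1.3))
c=capture("top"); save(c,"t3")
s=capture("side"); 
im=cv2.resize(s["image"][195:255,255:335],(400,300),interpolation=cv2.INTER_CUBIC)
cv2.imwrite("pics/c3.png",np.hstack([im,cv2.resize(c["image"][150:255,180:320],(400,300))])[:,:,::-1])
E
```

```text
t 5.80 turn [ 0.57 -0.12 24.94] shift [  20.6 -151.3    5.5] | at [ 0.4422 -0.2416  0.207 ] yaw 44.94 F [ 0.7 -0.5  0.2]
t 5.80 turn [ 0.55 -0.22 46.24] shift [ 225.5 -356.5    3.4] | at [ 0.4422 -0.2416  0.207 ] yaw 44.94 F [ 0.7 -0.5  0.2]
```

View pics/c3.png

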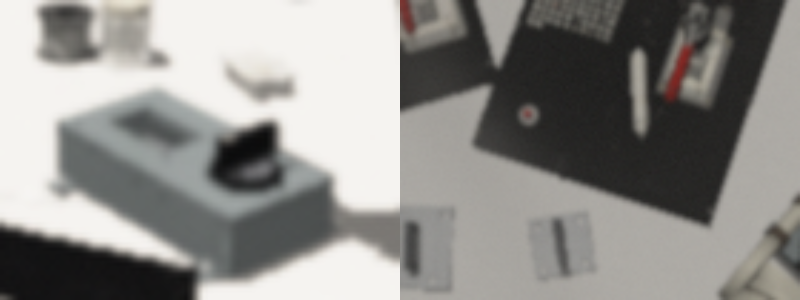

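The isolator bar now lies across the box, at side crop (250,160). The nearest press base corner is at top crop (710,225), about x=0.46, y=-0.09. I'll pass it at x≈0.35.

To row units: -276 mm is -0.552, -180 mm is -0.36, 41 degrees is 0.2278.

>>> {"api": "carry_out", "payload": {"targets": [[[0,0,0.0389,0.014,-0.09,0.004,1],[0,0,0.0778,0.028,-0.18,0.006,1],[0,0,0.1167,0.036,-0.25,0.008,1],[0,0,0.1389,0.042,-0.302,0.01,1],[0,0,0.1611,0.1,-0.36,0.01,1],[0,0,0.1833,0.164,-0.424,0.01,1],[0,0,0.2056,0.228,-0.488,0.01,1],[0,0,0.2278,0.292,-0.552,0.01,1]]]}}

```text
time: 6.7
eef_pos: [0.3472, 0.0609, 0.195]
orientation: [-3.141, 0.003, 0.065]
contact_force: [2.1, -0.1, 0.4]
gripper_width: 0.0856
grasp_force: 0.0
```

```bash
python3 - <<'E'
from h import *
delta(.35,.17,.2,np.radians(-1.3)); delta(.455,.32,.12,np.radians(-1.3))
E
```

```text
t 6.70 turn [-0.01  0.15  5.  ] shift [   9.9 -108.7   -5. ] | at [0.3472 0.0609 0.195 ] yaw 3.70 F [ 2.1 -0.1  0.4]
t 6.70 turn [-0.01  0.15  5.  ] shift [ 124.5 -251.6   74.8] | at [0.3472 0.0609 0.195 ] yaw 3.70 F [ 2.1 -0.1  0.4]
```

To row units: -251 mm is -0.502, 124 mm is 0.248, 5 degrees is 0.0278.

>>> {"api": "carry_out", "payload": {"targets": [[[0,0,0.0056,0.02,-0.09,0,1],[0,0,0.0111,0.05,-0.18,0,1],[0,0,0.0167,0.09,-0.26,0,1],[0,0,0.0222,0.136,-0.336,0,1],[0,0,0.0278,0.19,-0.416,0.04,1],[0,0,0.0278,0.23,-0.48,0.1,1],[0,0,0.0278,0.248,-0.502,0.15,1],[0,0,0.0278,0.248,-0.502,0.15,1]]]}}

```text
time: 7.5
eef_pos: [0.4516, 0.3176, 0.1152]
orientation: [3.137, 0.011, -0.017]
contact_force: [-0.2, 0.3, -0.5]
gripper_width: 0.0857
grasp_force: 0.0
```

```bash
python3 - <<'E'
from h import *
delta(.455,.32,.0145,np.radians(-1.3))
c=capture("side"); d=capture("top")
a=cv2.resize(c["image"][300:380,255:355],(500,400),interpolation=cv2.INTER_CUBIC)
q=proj(c,[[.455,.32,.033],[.455,.32,.12]]); print(q)
o=ctrl.observe()["eef_pos"]; print(proj(c,[o]))
b=cv2.resize(d["image"][200:280,150:210],(300,400),interpolation=cv2.INTER_CUBIC)
cv2.imwrite("pics/c4.png",np.hstack([a,b])[:,:,::-1])
E
```

```text
t 7.50 turn [0.28 0.62 0.32] shift [  4.5  -2.9 100.6] | at [0.4516 0.3176 0.1152] yaw -0.98 F [-0.2  0.3 -0.5]
[[298.97877538 336.1269043 ]
 [300.44102763 309.44843222]]
[[300.92653629 308.76334097]]
```

View pics/c4.png

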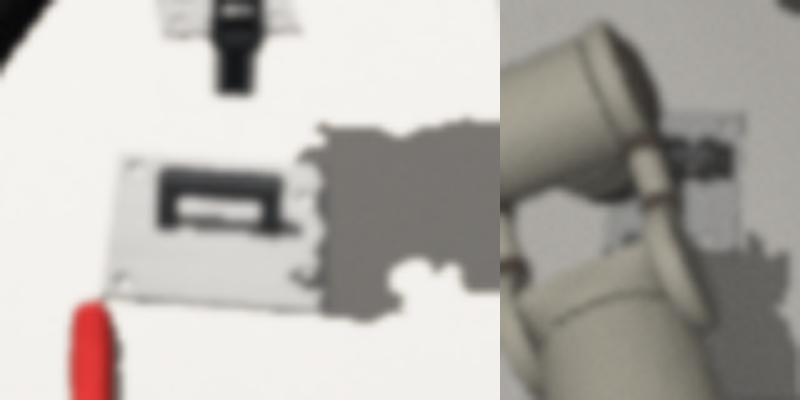

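The side view shows the fingers at crop (235,90) lined up over the handle at (220,185), and the driver handle at (90,330) is clear. Now I'll descend and grip.

To row units: 94 mm is 0.188, 80 mm is 0.16, 0.3 degrees is 0.0017.

>>> {"api": "carry_out", "payload": {"targets": [[[0,0,0.0017,0.004,-0.002,0.06,1],[0,0,0.0017,0.004,-0.002,0.12,1],[0,0,0.0017,0.004,-0.002,0.16,1],[0,0,0.0017,0.004,-0.002,0.188,1],[0,0,0.0017,0.004,-0.002,0.188,1],[0,0,0.0017,0.004,-0.002,0.188,1]]]}}

```text
time: 8.2
eef_pos: [0.4581, 0.3191, 0.0291]
orientation: [-3.141, -0.002, -0.025]
contact_force: [0.3, -0.4, 1.0]
gripper_width: 0.0854
grasp_force: 0.0
```

```bash
python3 - <<'E'
from h import *
delta(.455,.32,.0145,np.radians(-1.3))
E
```

```text
t 8.20 turn [-0.04 -0.1  -0.13] shift [-3.2 -0.8 14.6] | at [0.4581 0.3191 0.0291] yaw -1.43 F [ 0.3 -0.4  1. ]
```

To row units: 14.5 mm is 0.029, 7 mm is 0.014.

>>> {"api": "carry_out", "payload": {"targets": [[[0,0,0,-0.006,-0.002,0.014,1],[0,0,0,-0.006,-0.002,0.029,1],[0,0,0,-0.006,-0.002,0.029,0.5],[0,0,0,-0.006,-0.002,0.029,0.2],[0,0,0,-0.006,-0.002,0.029,0.05],[0,0,0,-0.006,-0.002,0.029,0.05],[0,0,0,-0.006,-0.002,0.029,0.05],[0,0,0,-0.006,-0.002,0.029,0.05]]], "grip_force": 60}}

```text
time: 9.0
eef_pos: [0.4547, 0.3204, 0.0136]
orientation: [-3.141, -0.001, -0.024]
contact_force: [-1.0, 0.8, 2.1]
gripper_width: 0.0113
grasp_force: 59.2
```

>>> {"api": "carry_out", "payload": {"targets": [[[0,0,0,0,0,0,0.05],[0,0,0,0,0,0,0.05]]]}}

```text
time: 9.2
eef_pos: [0.4547, 0.3204, 0.0136]
orientation: [-3.141, -0.001, -0.024]
contact_force: [0.3, 0.2, 2.9]
gripper_width: 0.0113
grasp_force: 59.2
```

```bash
python3 - <<'E'
from h import *
delta(.455,.32,.0145,np.radians(-1.3)); o=ctrl.observe(); print(o["gripper_width"],o["grasp_force"],o["contact_force"])
E
```

```text
t 9.20 turn [-0.02 -0.04 -0.1 ] shift [ 0.3  0.4 -0.9] | at [0.4547 0.3204 0.0136] yaw -1.40 F [0.3 0.2 2.9]
0.011254093873674443 59.193116426467896 [0.31178668 0.22696475 2.93244426]
```

>>> {"api": "carry_out", "payload": {"targets": [[[0,0,0,0,0,-0.01,0.05],[0,0,0,0,0,-0.03,0.05],[0,0,0,0,0,-0.08,0.05],[0,0,0,0,0,-0.14,0.05],[0,0,0,0,0,-0.2,0.05],[0,0,0,0,0,-0.26,0.05],[0,0,0,0,0,-0.3,0.05],[0,0,0,0,0,-0.3,0.05]]], "grip_force": 80}}

```text
time: 10.0
eef_pos: [0.4563, 0.3211, 0.1672]
orientation: [-3.139, -0.007, -0.024]
contact_force: [0.6, 0.5, -1.0]
gripper_width: 0.0109
grasp_force: 78.1
```

```bash
python3 - <<'E'
from h import *
c=capture("side"); save(c,"s5")
o=ctrl.observe(); print(o["gripper_width"],o["contact_force"],o["ft_torque"])
delta(.34,.20,.165,np.radians(-1.4)); delta(.34,-.12,.165,np.radians(-30))
a=cv2.resize(c["image"][250:360,220:370],(750,550),interpolation=cv2.INTER_CUBIC); cv2.imwrite("pics/c5.png",a[:,:,::-1])
E
```

```text
0.010562872465923722 [-0.34998074 -0.56755303 -2.94375736] [-0.03122861 -0.03185384  0.00593433]
t 10.05 turn [-0.07 -0.17  0.  ] shift [-112.1  123.3   -0.8] | at [0.4551 0.3205 0.1647] yaw -1.40 F [-0.3 -0.6 -2.9]
t 10.05 turn [-0.12 -0.15 28.6 ] shift [-104.3  443.2   -1.2] | at [0.4551 0.3205 0.1647] yaw -1.40 F [-0.3 -0.6 -2.9]
```

View pics/c5.png

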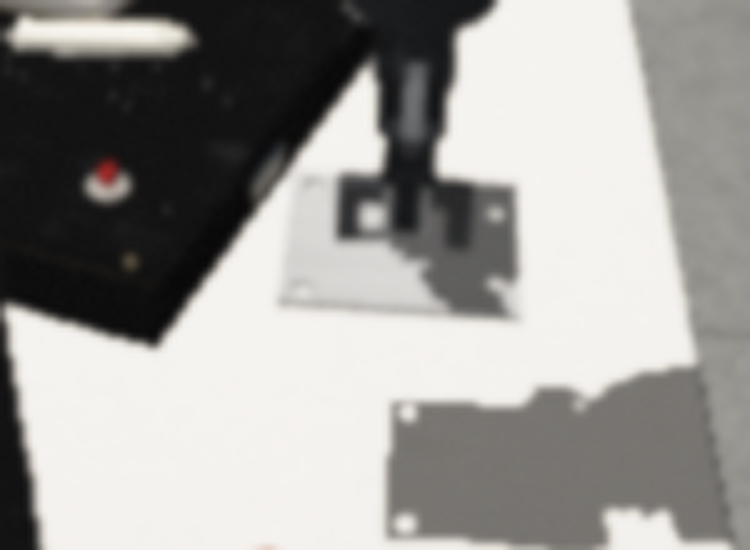

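The cover is held level by the middle of its handle: bow spans crop x 340–472, finger at about 408. Now carrying it past the press on the robot side.

To row units: 285 mm is 0.57, 245 mm is 0.49, 16 degrees is 0.0889.

>>> {"api": "carry_out", "payload": {"targets": [[[0,0,0,-0.05,0.054,0,0.05],[0,0,0,-0.11,0.12,0,0.05],[0,0,0,-0.17,0.186,0,0.05],[0,0,0,-0.224,0.25,0,0.05],[0,0,0.0222,-0.224,0.33,0,0.05],[0,0,0.0444,-0.224,0.41,0,0.05],[0,0,0.0667,-0.22,0.49,0,0.05],[0,0,0.0889,-0.216,0.57,0,0.05]]]}}

```text
time: 10.85
eef_pos: [0.3378, 0.0369, 0.1615]
orientation: [3.141, 0.003, -0.306]
contact_force: [0.7, 0.4, -1.1]
gripper_width: 0.0105
grasp_force: 78.3
```

```bash
python3 - <<'E'
from h import *
delta(.34,-.14,.165,np.radians(-38)); delta(.5117,-.3145,.165,np.radians(-47))
E
```

```text
t 10.85 turn [ 0.03  0.14 20.47] shift [ 55.4 168.   -3.6] | at [0.3378 0.0369 0.1615] yaw -17.53 F [ 0.7  0.4 -1.1]
t 10.85 turn [ 0.04  0.14 29.47] shift [271.7 282.7  -4.1] | at [0.3378 0.0369 0.1615] yaw -17.53 F [ 0.7  0.4 -1.1]
```

To row units: 250 mm is 0.5, 231 mm is 0.462, 29 degrees is 0.1611.

>>> {"api": "carry_out", "payload": {"targets": [[[0,0,0.0278,0.028,0.084,-0.004,0.05],[0,0,0.0556,0.056,0.168,-0.006,0.05],[0,0,0.0833,0.084,0.252,-0.008,0.05],[0,0,0.1111,0.114,0.332,-0.008,0.05],[0,0,0.1278,0.19,0.376,-0.008,0.05],[0,0,0.1444,0.27,0.418,-0.008,0.05],[0,0,0.1556,0.35,0.462,-0.008,0.05],[0,0,0.1611,0.42,0.5,-0.008,0.05]]]}}

```text
time: 11.65
eef_pos: [0.4651, -0.2643, 0.1646]
orientation: [3.141, 0.004, -0.812]
contact_force: [0.3, 0.3, -1.4]
gripper_width: 0.011
grasp_force: 78.5
```

```bash
python3 - <<'E'
from h import *
delta(.5117,-.3145,.165,np.radians(-47))
E
```

```text
t 11.65 turn [0.02 0.22 0.49] shift [68.5  0.7 -0.6] | at [ 0.4651 -0.2643  0.1646] yaw -46.51 F [ 0.3  0.3 -1.4]
```

Arriving, then taking reference pictures with the cover about 100 mm over the deck.

To row units: 64 mm is 0.128, 55 mm is 0.11, 0.5 degrees is 0.0028.

>>> {"api": "carry_out", "payload": {"targets": [[[0,0,0.0028,0.06,0.001,0,0.05],[0,0,0.0028,0.11,0.001,0,0.05],[0,0,0.0028,0.128,0.001,0,0.05],[0,0,0.0028,0.128,0.001,0.05,0.05],[0,0,0.0028,0.128,0.001,0.09,0.05],[0,0,0.0028,0.128,0.001,0.1,0.05],[0,0,0.0028,0.128,0.001,0.1,0.05],[0,0,0.0028,0.128,0.001,0.1,0.05]]]}}

```text
time: 12.45
eef_pos: [0.5089, -0.3102, 0.1179]
orientation: [-3.142, -0.001, -0.818]
contact_force: [0.1, -0.1, -0.9]
gripper_width: 0.0108
grasp_force: 78.6
```

```bash
python3 - <<'E'
from h import *
import pickle
delta(.5117,-.3145,.0836,np.radians(-47))
c=capture("side"); d=capture("top"); pickle.dump((c,d),open("p6.pkl","wb"))
o=ctrl.observe(); p=o["eef_pos"]; yaw=o["orientation"][2]; print(o["orientation"])
zt=p[2]-.0136
for n,k in(("side",c),("top",d)):
    print(n,"plate"); rect(k,p[0],p[1],yaw,.0575,.053,zt+.004,w=3)
a=cv2.resize(c["image"][185:260,255:335],(400,375),interpolation=cv2.INTER_CUBIC)
b=cv2.resize(d["image"][185:260,305:385],(400,375),interpolation=cv2.INTER_CUBIC)
cv2.imwrite("pics/c6.png",np.hstack([a,b])[:,:,::-1])
E
```

```text
t 12.45 turn [-0.   -0.04  0.11] shift [ 5.1  0.9 34.3] | at [ 0.5089 -0.3102  0.1179] yaw -46.89 F [ 0.1 -0.1 -0.9]
[-3.14143486e+00 -2.36677025e-03 -8.18451626e-01]
side plate
+x off 57.4 mm ang 0.08 deg  mad 3.1 grad 3.5
-x off -59.8 mm ang 3.66 deg  mad 2.6 grad 8.4
+y off 58.6 mm ang 0.34 deg  mad 1.0 grad 3.8
-y off -50.4 mm ang -1.23 deg  mad 2.0 grad 11.7
top plate
+x off 56.0 mm ang -0.17 deg  mad 0.6 grad 1.5
-x off -58.0 mm ang 0.69 deg  mad 1.0 grad 2.1
+y off 47.8 mm ang 3.39 deg  mad 0.9 grad 2.7
-y off -56.8 mm ang 3.00 deg  mad 2.5 grad 2.7
```

View pics/c6.png

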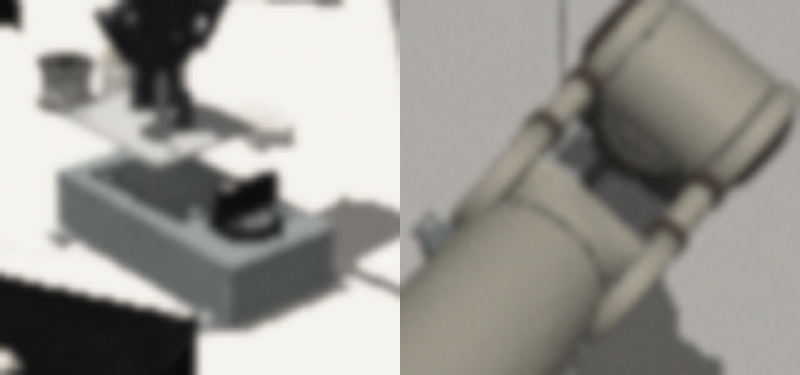

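The side view shows the level plate over the compartment, with its near corner at crop (160,160); the top view is blocked by the arm. The isolator axis found by gripping, (0.4405,-0.2388), puts the opening at (0.5121,-0.3156), within about 1 mm of the vision result. Next I'll check the cover's offset in the grip.

```bash
python3 - <<'E'
from h import *
import pickle
s=pickle.load(open("side0.pkl","rb")); t=pickle.load(open("top0.pkl","rb"))
c=dict(s); c["image"]=cv2.imread("pics/s5.png")[:,:,::-1]
print("lifted"); rect(c,.4551,.3205,np.radians(-1.4),.0575,.053,.1547,w=2.5)
print("lifted handle"); rect(c,.4551,.3205,np.radians(-1.4),.033,.006,.191,w=2.5)
# hole centroids in the lifted side picture and in the first pictures
M=R.from_euler('z',-1.4,degrees=True).as_matrix()
for n,k,z in(("lift",c,.1532),("side0",s,.002),("top0",t,.002)):
    g=k["image"].astype(np.float32).mean(2)
    for hx,hy in((.046,.042),(.046,-.042),(-.046,.028),(-.046,-.028)):
        w=np.array([.4551,.3205,0])+M@[hx,hy,0]; w[2]=z
        q=proj(k,[w])[0]; i=np.round(q).astype(int); r=4
        p=g[i[1]-r:i[1]+r+1,i[0]-r:i[0]+r+1]; yy,xx=np.mgrid[-r:r+1,-r:r+1]
        d=np.abs(p-np.median(p)); d[d<.35*d.max()]=0; d*=np.exp(-(xx**2+yy**2)/8.)
        e=onz(k,[i+[(d*xx).sum()/d.sum(),(d*yy).sum()/d.sum()]],z)[0]
        print(n,(hx,hy),((e-w)@M*1e3)[:2].round(1),d.max().round(0))
o=ctrl.observe(); delta(.5117,-.3149,.0836,np.radians(-47))
E
```

```text
lifted
+x off 58.8 mm ang -0.30 deg  mad 0.4 grad 2.2
-x off -55.3 mm ang -1.21 deg  mad 0.1 grad 9.9
+y off 53.6 mm ang 1.00 deg  mad 0.7 grad 5.3
-y off -54.6 mm ang -0.25 deg  mad 1.3 grad 10.3
lifted handle
+x off 34.0 mm ang 2.00 deg  mad 0.1 grad 9.7
-x off -30.9 mm ang 0.20 deg  mad 0.2 grad 4.9
+y off 1.6 mm ang 3.14 deg  mad 3.0 grad 5.9
-y off -4.9 mm ang 1.22 deg  mad 0.9 grad 8.2
lift (0.046, 0.042) [-0.3  7.4] 15.0
lift (0.046, -0.042) [-9.3  2.1] 10.0
lift (-0.046, 0.028) [-1.8  1. ] 46.0
lift (-0.046, -0.028) [-5.5 -1.6] 40.0
side0 (0.046, 0.042) [2. 2.] 17.0
side0 (0.046, -0.042) [-11.1   6.3] 5.0
side0 (-0.046, 0.028) [ 1.8 -2.2] 17.0
side0 (-0.046, -0.028) [ 6.  -1.4] 13.0
top0 (0.046, 0.042) [3.2 7.7] 11.0
top0 (0.046, -0.042) [ 4.1 -0.5] 8.0
top0 (-0.046, 0.028) [-13.1  -0.6] 4.0
top0 (-0.046, -0.028) [-7.  -0.4] 9.0
t 12.55 turn [-0.01 -0.14  0.11] shift [ 4.7  1.2 35.1] | at [ 0.5094 -0.3106  0.1186] yaw -46.89 F [-0.7  0.1 -1.6]
```

To row units: 34 mm is 0.068, 33 mm is 0.066, 0.1 degrees is 0.0006.

>>> {"api": "carry_out", "payload": {"targets": [[[0,0.0006,0.0006,0.0084,0.0024,0.016,0.05],[0,0.0006,0.0006,0.0084,0.0024,0.036,0.05],[0,0.0006,0.0006,0.0084,0.0024,0.054,0.05],[0,0.0006,0.0006,0.0084,0.0024,0.066,0.05],[0,0.0006,0.0006,0.0084,0.0024,0.068,0.05],[0,0.0006,0.0006,0.0084,0.0024,0.068,0.05],[0,0.0006,0.0006,0.0084,0.0024,0.068,0.05]]]}}

```text
time: 13.25
eef_pos: [0.511, -0.3142, 0.0836]
orientation: [-3.142, -0.002, -0.82]
contact_force: [0.8, -0.4, -1.7]
gripper_width: 0.0108
grasp_force: 78.6
```

```bash
python3 - <<'E'
from h import *
import pickle
delta(.5115,-.3146,.0836,np.radians(-47))
c=capture("side"); d=capture("top"); pickle.dump((c,d),open("p7.pkl","wb"))
o=ctrl.observe(); p=o["eef_pos"]; yaw=o["orientation"][2]
s=pickle.load(open("side0.pkl","rb"))
print("plate"); rect(c,p[0],p[1],yaw,.0575,.053,p[2]-.0096,w=2.5)
im=cv2.resize(c["image"][190:255,258:333],(750,600),interpolation=cv2.INTER_CUBIC) if 0 else cv2.resize(c["image"][195:251,260:334],(790,598),interpolation=cv2.INTER_CUBIC)
cv2.imwrite("pics/c7.png",im[:,:,::-1])
u=np.r_[np.cos(yaw),np.sin(yaw)]; v=np.r_[-u[1],u[0]]
for n,z in(("plate bottom",p[2]-.0136),("plate top",p[2]-.0096)):
    X=[np.r_[p[:2]+a*u+b*v,z] for a in(-.0575,.0575) for b in(-.053,.053)]; print(n,((proj(c,X)-[260,195]+.5)*10.68).round(0).tolist())
E
```

```text
t 13.25 turn [-0.   -0.14  0.  ] shift [ 0.6 -0.1 -0. ] | at [ 0.511  -0.3142  0.0836] yaw -47.00 F [ 0.8 -0.4 -1.7]
plate
+x off 55.9 mm ang 1.86 deg  mad 0.5 grad 2.6
-x off -64.5 mm ang -9.22 deg  mad 1.5 grad 8.0
+y off 56.2 mm ang -0.33 deg  mad 0.2 grad 9.5
-y off -50.1 mm ang -1.81 deg  mad 0.7 grad 11.6
plate bottom [[493.0, 255.0], [279.0, 334.0], [290.0, 153.0], [78.0, 225.0]]
plate top [[494.0, 245.0], [279.0, 324.0], [291.0, 144.0], [78.0, 215.0]]
```

View pics/c7.png

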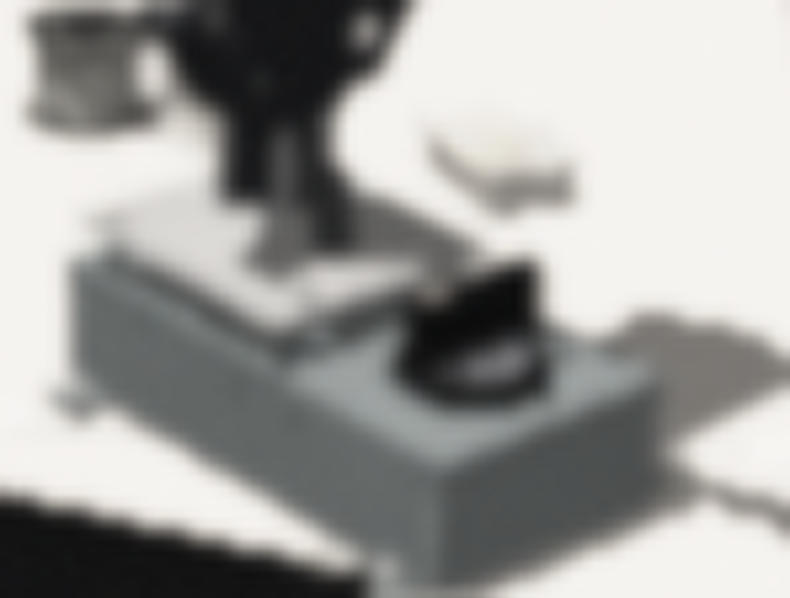

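The plate hovers level with a visible gap, near corner at crop (275,330) and left corner at (85,222), both as predicted. The isolator is OFF. One last check of the final box model against both first pictures.

```bash
python3 - <<'E'
from h import *
import pickle
s=pickle.load(open("side0.pkl","rb")); t=pickle.load(open("top0.pkl","rb")); c7=pickle.load(open("p7.pkl","rb"))[0]
yaw=np.radians(-47); u=np.r_[np.cos(yaw),np.sin(yaw)]; v=np.r_[-u[1],u[0]]
O=np.array([.5120,-.3152]); ce=O-.043*u; print(ce)
for n,c in(("side0",s),("side7",c7),("top0",t)):
    print(n,"deck"); rect(c,*ce,yaw,.105,.055,.055,w=2)
for n,c in(("side0",s),("top0",t)): print(n,"opening"); rect(c,*O,yaw,.035,.022,.055,w=2)
# threaded narrow holes seen from above: dark spots
g=t["image"].astype(np.float32).mean(2)
for b in(.028,-.028):
    w=np.r_[O-.046*u+b*v,.055]; q=proj(t,[w])[0]; i=np.round(q).astype(int); r=3
    p=g[i[1]-r:i[1]+r+1,i[0]-r:i[0]+r+1]; yy,xx=np.mgrid[-r:r+1,-r:r+1]
    d=np.clip(np.median(p)-p-3,0,None)*(np.hypot(xx,yy)<3); e=onz(t,[i+[(d*xx).sum()/d.sum(),(d*yy).sum()/d.sum()]],.055)[0][:2]-w[:2]
    print("hole",b,"dx %.1f dy %.1f"%(e@u*1e3,e@v*1e3),d.max())
delta(.5115,-.3146,.0836,yaw)
E
```

```text
[ 0.48267407 -0.28375179]
side0 deck
+x off 101.1 mm ang -0.19 deg  mad 0.1 grad 6.9
-x off -105.3 mm ang 2.96 deg  mad 1.0 grad 5.9
+y off 55.4 mm ang -0.51 deg  mad 0.2 grad 4.5
-y off -53.2 mm ang 0.08 deg  mad 1.4 grad 9.0
side7 deck
+x off 98.7 mm ang 3.00 deg  mad 2.8 grad 4.5
-x off -105.8 mm ang 0.62 deg  mad 1.0 grad 6.0
+y off 52.7 mm ang -2.43 deg  mad 3.0 grad 2.0
-y off -60.8 mm ang -3.50 deg  mad 1.9 grad 5.8
top0 deck
+x off 107.1 mm ang -0.35 deg  mad 1.1 grad 2.9
-x off -102.3 mm ang -0.16 deg  mad 0.3 grad 2.9
+y off 54.5 mm ang -0.27 deg  mad 0.4 grad 4.9
-y off -54.7 mm ang -0.46 deg  mad 0.1 grad 1.3
side0 opening
+x off 36.7 mm ang -9.42 deg  mad 1.1 grad 6.2
-x off -35.6 mm ang -1.16 deg  mad 1.6 grad 4.6
+y off 20.9 mm ang 5.85 deg  mad 1.0 grad 4.9
-y off -19.3 mm ang 2.43 deg  mad 0.6 grad 5.1
top0 opening
+x off 38.0 mm ang 0.05 deg  mad 0.0 grad 3.0
-x off -36.7 mm ang -6.37 deg  mad 0.2 grad 1.6
+y off 23.6 mm ang 0.82 deg  mad 0.1 grad 2.7
-y off -24.6 mm ang 0.27 deg  mad 0.2 grad 2.2
hole 0.028 dx 2.8 dy -0.0 13.666664
hole -0.028 dx 2.4 dy 0.0 12.0
t 13.35 turn [-0.   -0.16  0.01] shift [ 0.5 -0.1  0.1] | at [ 0.5111 -0.3143  0.0837] yaw -46.99 F [-0.2 -0.1 -1.3]
```

To row units: 0.8 mm is 0.0016.

>>> {"api": "carry_out", "payload": {"targets": [[[0,0,0,0.0016,0,0,0.05],[0,0,0,0.0016,0,0,0.05],[0,0,0,0.0016,0,0,0.05],[0,0,0,0.0016,0,0,0.05]]]}}

```text
time: 13.75
eef_pos: [0.5113, -0.3146, 0.0833]
orientation: [3.142, -0.002, -0.82]
contact_force: [0.3, -0.5, -1.9]
gripper_width: 0.0107
grasp_force: 78.6
```

```bash
python3 - <<'E'
from h import *
delta(.5117,-.3148,.0836,np.radians(-47)); print(ctrl.observe()["gripper_width"]); print(ctrl.job_done())
E
```

```text
t 13.75 turn [ 0.  -0.1  0. ] shift [ 0.4 -0.2 -0.3] | at [ 0.5113 -0.3146  0.0833] yaw -47.00 F [ 0.3 -0.5 -1.9]
0.01073551359873362
the job is handed in; nothing more can be done
None
```

I turned the isolator to its OFF stop, then picked up the larger cover, which is now held level about 15 mm above the box with its holes over the threaded holes (about 2 mm uncertainty along the box); the job is handed in at 13.75 s, with no verdict shown.

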